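Set the filter wheel to amber and swing the lamp in

TASK

Set this filter station up for amber light: with a fingertip, gently push the filter wheel round by its spokes until the amber filter sits centred under the white ring and stays there, and only then push the parked lamp arm round to its stop so that the lamp stands over the ring. Push only: do not lift the wheel off its spindle, and leave the bottle, the dish and the tube rack where they are. Finish clear of everything.

Things in the scene. Friction and masses are not known exactly. Their poses are not given: they have to be found in the camera images.
- station: cream filter station, fixed to the bench. Origin on the bench under the wheel axis, z up; white ring, black bracket bar (12 mm wide, 70 to 78 mm above the bench, from post to ring) and lamp post lie towards its +y. Base plate 170 mm in x, y -110 to +170 mm, 16 mm thick; below the spokes there are only it, a pedestal (radius 24 mm) and a lens tube under the ring (radius 17, top 40 mm)
- ring (a point): centre of the fixed white sighting ring (outer diameter 50 mm, hole 40 mm), on its upper face, 78 mm above the bench, 45 mm from the wheel axis towards the station's +y; the wheel passes beneath with a gap of about 9 mm over its rim
- hub (a point): centre of the wheel on its axis, at the spokes' mid height, 54 mm above the bench. The black wheel (radius 68 mm, 49 to 59 mm above the bench, steel hub to 68 mm) merely rests on its spindle and would lift off. Its x, y axes turn with the wheel; the amber filter is on the wheel's +y
- spindle: thin steel bush that carries the wheel, on the wheel axis 46 mm above the bench; it does not turn, and rises only if the wheel is lifted
- amber (a point): centre of the amber (orange) filter's upper face, 60 mm above the bench, 45 mm from the wheel axis. The filter is 31 mm across in a thin silver rim; the other four, at 72 degree steps, are green, pale white, blue and dark grey going anticlockwise from above
- spoke0 (a point): middle of a spoke, 100 mm from the axis, 54 mm above the bench: first spoke anticlockwise from above of the amber filter, 36 degrees on. Five blue spokes stick out from the rim midway between the filters, to 116 mm from the axis; each 10 mm wide, 12 mm tall (48 to 60 mm above the bench). Pushed sideways here with 1 to 2 N the wheel turns, either way, and stays where it is left
- spoke1 (a point): the same point on the next spoke anticlockwise, between the green and the white filter
- spoke2 (a point): the same point on the spoke between the white and the blue filter
- spoke3 (a point): the same point on the spoke between the blue and the grey filter
- spoke4 (a point): the same point on the spoke between the grey and the amber filter
- wheel (a joint): turn of the wheel in rad, anticlockwise from above positive; the amber filter is exactly under the ring at 0 and at 2 pi (6.283). It starts anywhere between 0.9 and 5.4
- lamp (a joint): swing of the lamp arm about its vertical post in rad: 0 is fully parked (arm points to the station's -x), growing anticlockwise from above to the stop at 1.571 (arm points to the station's -y, lamp exactly over the ring). Stiff enough to stay where it is left; it starts between 0 and 0.35
- lamp_pivot (a point): the lamp arm's turning axis at the arm's mid height, 103 mm above the bench, 140 mm from the wheel axis towards the station's +y, on top of a post of radius 13 mm (top of the arm's black hub 113 mm)
- lamp_push (a point): point on the middle of the lamp arm 50 mm from its pivot, a good place to push. The grey arm is a bar 12 mm wide and 14 mm tall (96 to 110 mm above the bench); pushed here sideways it takes about 2 N
- lamp_head (a point): axis of the lamp, a black cylinder of radius 21 mm (86 to 118 mm above the bench) at the end of the arm, 95 mm from the pivot
- bottle: bystander: loose glass jar with blue cap, radius 30 mm, 105 mm tall; origin at the centre of its underside
- dish: bystander: loose shallow round culture dish, radius 46 mm, 16 mm tall; origin at the centre of its underside
- rack: bystander: loose green tube rack with capped tubes, 60 x 130 mm, 72 mm tall; origin at the centre of its underside

How it is judged:
By the outcome, as a careful person would: the job done as asked, in the order asked, and still so for the second after the job is handed in, with the robot touching nothing.
It also fails if it takes over 61 s, if anything falls off the work surface, if the arm or the gripper's body presses on something with over 40 N, if the wrist force passes 120 N, or if a joint passes its speed limit or range.

ROBOT

A 6-joint arm with a two-finger parallel gripper is mounted at the origin on the work surface. World frame = base frame: x ahead of the robot, y to its left, z up, the work surface at z = 0. Lengths are in m, angles in rad, forces in N, time in s.
With the tool pointing down it reaches from about 0.3 to 0.775 m from the base axis. Payload 14.6 kg.
Tool frame: the origin (TCP) lies at the very end of the fingers, on their centre line; the grasp point (between the pads) lies 19 mm behind it (pinch_z is the distance from the TCP to the grasp point, in m); z points along the fingers, y is the direction in which the jaws open and shut (so a half turn about z gives the same grasp; the last joint's range is limited). The gripper opens to 94 mm and grips with 3 to 60 N. Pads are 16 mm wide; open, the fingers measure 119 mm over their backs; the gripper's body (75 mm by 177 mm) begins 78 mm behind the grasp point.
Start: joints at [1.056, 0.3, 1.521, -0, 1.321, -0.067], TCP at [0.238, 0.496, 0.178] pointing down, gripper open.
Joint ranges: [-3.03, 3.03], [-0.79, 2.21], [0.23, 2.52], [-1.04, 4.18], [0, 3.07], [-2.55, 2.55]. Speed limits (rad/s): [2.22, 2.22, 2.57, 3.14, 3.14, 3.14].

INTERFACE

Orientations are given as [roll, pitch, yaw] about the fixed x, y, z axes, in that order (R = Rz(yaw) Ry(pitch) Rx(roll)).
In Python, from station import get_obs, camera, hand_in, pinch_z gives the robot as it stands.
- The arm moves only by the tool servo_tool, never from a script. Its argument "moves" is a list that holds one entry, the list of rows, each a list of 7 numbers: the turn, a rotation vector about the tool's x, y, z normalised to -1 to 1, where 1 is pi/2 rad, then the shift along the tool's x, y, z normalised to -1 to 1, where 1 is 500 mm, then the closure, from 0 (fully open) to 1 (shut). In form: [[[rx, ry, rz, x, y, z, hand], ...]]. A call has 1 to 12 rows; each row is the pose to reach, as a shift and turn from the pose measured when the call began, along the tool's axes at that moment; what a row does not reach only later rows make up. A row lasts 1/12 s, in which the tool goes at most 41.7 mm and 7.16 degrees, less where a joint would pass 70% of its speed; a pose out of reach is approached as far as the arm can. A call with a number of a shift or a turn outside -1 to 1 is refused whole. A call with a gripper value outside its range is refused whole. The fingers move at their own pace and stop on an object; "squeeze" is the grip in N (left out, the last holds). Time passes only in rows, so rows that repeat a pose let the fingers close. It gives the time, the measured TCP pose, the force and the opening at its end, in the units of the state.
- get_obs(): the state, without advancing time (a new reading comes with each control period).
- camera(name): name is "side" or "top"; returns a dict with "color" (420x560x3 uint8, red, green, blue), "intrinsics" (3x3 intrinsics, pixels), "rvec" (rotation vector, rad) and "tvec" (3), from world to camera coordinates, as OpenCV has them. Camera axes: x right, y down, z forward; pixel columns grow to the right and rows downward; lengths in m; the calibration is good to about 2 mm. A picture is of the moment at which its call begins. There is no depth.
- hand_in(): hands the job in, once; it reports no verdict.
The state is a dict: "time_s": time; "qpos": joint angles; "joint_vel": joint speeds; "tau": joint torques, N m; "ee_pos": TCP position; "eef_rot": TCP orientation; "force": force on the tool from outside, world axes, zero at the start; "moment": the same for the moment, N m; "grip_width": finger opening in m.
Only numpy, scipy, OpenCV 4.12 (cv2) and the standard library are available. Lean on these libraries where they do the work, as an engineer would, in place of code of your own. Each camera call takes 0.05 s, during which the arm holds its last target.

## Working session

There is one attempt and no reset: what is moved stays moved. The work goes in short steps, Python scripts to look and compute and a tool call to move; the robot and the scene stay as the last step left them, time stands still between calls to the robot, and variables do not carry over. Pictures are saved under pics/ and viewed, and the job is handed in when it is done.

Besides the shell and the picture viewer there is one more tool, called after ">>>" as name([rows], argument=value, ...), one row to a line, values as JSON. servo_tool: Moves the arm, as the interface text tells. Scaled input: -1 to 1 covers 500 mm each way for a shift and pi/2 rad each way for a turn. Its arguments: {"type":"object","properties":{"moves":{"type":"array"},"squeeze":{"type":"number"}},"required":["moves"]}

```bash
ls; mkdir -p pics
python3 - <<'E'
from station import *
import cv2
print(get_obs(), pinch_z)
for n in ("top","side"):
    c=camera(n); cv2.imwrite(f"pics/{n}0.png",c["color"][:,:,::-1]); print(n,c["intrinsics"],c["rvec"],c["tvec"])
E
```

```text
pics
{'time_s': 0.0, 'qpos': array([ 1.05641126e+00,  3.00519597e-01,  1.52160888e+00, -1.86566412e-05,
        1.32067634e+00, -6.65985612e-02]), 'joint_vel': array([ 0.00022347, -0.00031866,  0.00152248,  0.00219325,  0.00034429,
        0.00036026]), 'tau': array([ 5.67326606e-04, -5.31782091e+01, -3.52763557e+01,  7.09390990e-02,
        2.40193005e-02, -8.46219837e-05]), 'ee_pos': array([0.23799151, 0.49550637, 0.17704799]), 'eef_rot': array([-3.14038198e+00, -6.26376669e-05,  2.69381074e+00]), 'force': array([ 0.43589644, -0.06563282, -0.17010287]), 'moment': array([-0.02732253, -0.0522481 ,  0.0205314 ]), 'grip_width': 0.09398412226781762} 0.0188
top [[542.65390417   0.         284.23788994]
 [  0.         542.65390417 215.31371268]
 [  0.           0.           1.        ]] [ 2.16803279 -2.20945343  0.05976303] [-9.38045714e-04  5.18116871e-01  1.13904635e+00]
side [[492.74613081   0.         273.14618294]
 [  0.         492.74613081 215.90059714]
 [  0.           0.           1.        ]] [ 0.18445067 -2.82285653  1.27216519] [0.53549656 0.12123257 1.17874249]
```

View pics/top0.png

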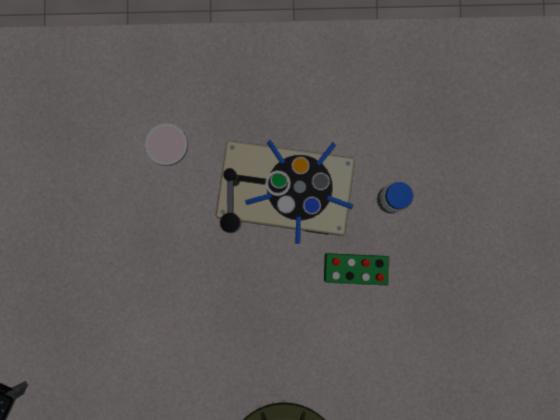

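View pics/side0.png

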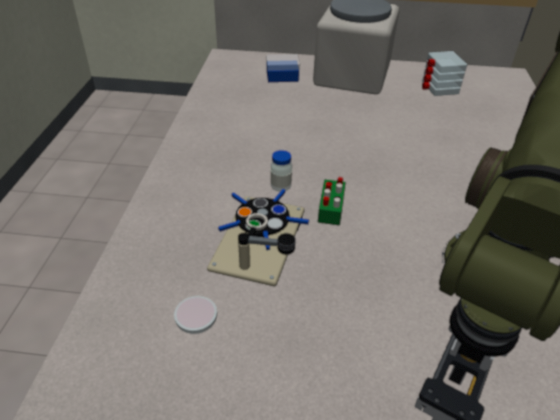

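Top view: station at about (290,187), with its +y pointing image-left. Green (279,181) is under the ring, and amber (300,165) has to go about 75° anticlockwise. I'll zoom in for a pose fit.

Run:
```python
import cv2
a=cv2.imread("pics/top0.png")[120:300,205:425]; cv2.imwrite("pics/t0z.png",cv2.resize(a,None,fx=3.5,fy=3.3333,interpolation=cv2.INTER_CUBIC)[:600])
a=cv2.imread("pics/side0.png")[140:290,190:350]; cv2.imwrite("pics/s0z.png",cv2.resize(a,None,fx=4,fy=4,interpolation=cv2.INTER_CUBIC))
```

```text
(no output)
```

View pics/t0z.png

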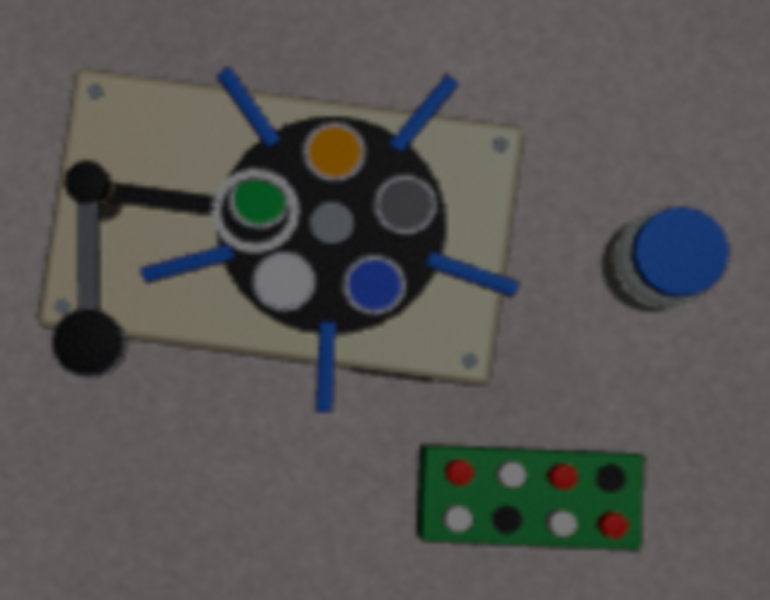

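View pics/s0z.png

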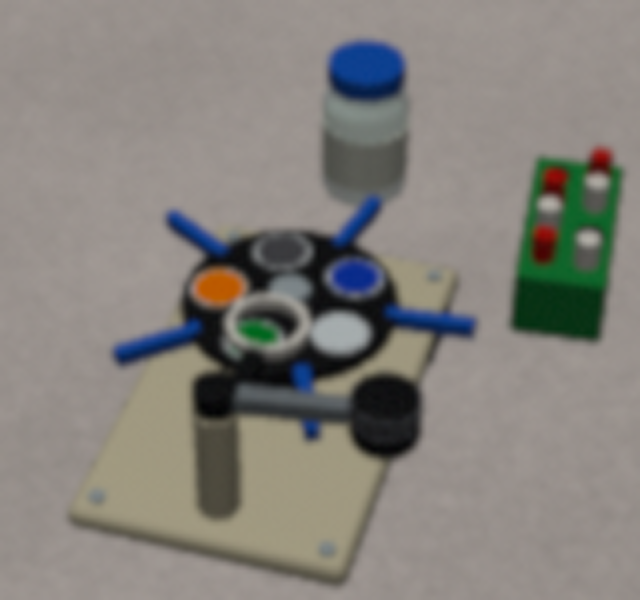

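```bash
cat > h.py <<'E'
import numpy as np,cv2
from scipy.optimize import least_squares
def tz(p): return np.array([(p[0]+.5)/3.5-.5+205,(p[1]+.5)/3.33333-.5+120])
def sz(p): return np.array([(p[0]+.5)/4-.5+190,(p[1]+.5)/4-.5+140])
CAM={"top":(np.array([[542.65390417,0,284.23788994],[0,542.65390417,215.31371268],[0,0,1]]),np.array([2.16803279,-2.20945343,.05976303]),np.array([-9.38045714e-04,5.18116871e-01,1.13904635])),
"side":(np.array([[492.74613081,0,273.14618294],[0,492.74613081,215.90059714],[0,0,1]]),np.array([.18445067,-2.82285653,1.27216519]),np.array([.53549656,.12123257,1.17874249]))}
def proj(n,P):
    K,r,t=CAM[n]; return cv2.projectPoints(np.atleast_2d(P).astype(float),r,t,K,None)[0][:,0]
def back(n,p,z):
    K,r,t=CAM[n]; R=cv2.Rodrigues(r)[0]; d=R.T@np.linalg.solve(K,[p[0],p[1],1]); c=-R.T@t
    return c+d*(z-c[2])/d[2]
def st2w(s,P):
    c,q=np.cos(s[2]),np.sin(s[2]); P=np.atleast_2d(P)
    return np.c_[s[0]+c*P[:,0]-q*P[:,1], s[1]+q*P[:,0]+c*P[:,1],P[:,2]]
def filt(w,k): a=np.pi/2+w+k*2*np.pi/5; return [.045*np.cos(a),.045*np.sin(a),.06]
def lam(l,r,z): a=np.pi+l; return [r*np.cos(a),.14+r*np.sin(a),z]
E
cat > fit.py <<'E'
from h import *
T={'c1':(80,70),'c2':(522,127),'c3':(488,383),'c4':(42,322),'ring':(255,210),'hub':(332,222),'f0':(334,151),'f4':(406,204),'f3':(375,285),'f2':(284,281),'piv':(88,182),'head':(89,342)}
S={'c1':(72,518),'c4':(345,582),'c3':(458,270),'ring':(267,323),'hub':(290,288),'f0':(219,287),'f4':(283,250),'f3':(354,277),'f2':(341,334),'piv':(217,383),'head':(387,392)}
def model(s):
    d={'c1':[.085,.17,.016],'c2':[.085,-.11,.016],'c3':[-.085,-.11,.016],'c4':[-.085,.17,.016],'ring':[0,.045,.078],'hub':[0,0,.068],'piv':[0,.14,.113],'head':lam(s[4],.095,.118)}
    for k in range(5): d[f'f{k}']=filt(s[3],k)
    return d
def res(s,cams=('top','side'),v=False):
    o=[]
    for n,D,f in (('top',T,tz),('side',S,sz)):
        if n not in cams: continue
        m=model(s); ks=list(D); p=proj(n,st2w(s,[m[k] for k in ks])); e=p-np.array([f(D[k]) for k in ks])
        if v:
            for k,x in zip(ks,e): print(n,k,x.round(2))
        o.append(e.ravel())
    return np.concatenate(o)
for cams in (('top',),('side',),('top','side')):
    r=least_squares(res,[.55,0,0,5,0.1],args=(cams,)); print(cams,r.x.round(4),np.sqrt(np.mean(r.fun**2)))
res(r.x,v=True)
print('spokes',[ (np.degrees(r.x[2]+np.pi/2+r.x[3]+.628+k*1.2566)%360).round(1) for k in range(5)])
print('bottle',back('top',tz((682,252)),.105),'dish',back('top',(166,144),.016),'rack',[back('top',tz(p),.05).round(3) for p in((420,447),(643,457),(639,548),(420,540))])
E
python3 fit.py
```

```text
('top',) [ 0.5734 -0.0436 -0.1569  4.8111  0.1643] 0.8458856984516838
('side',) [ 0.5734 -0.0423 -0.1488  4.8013  0.1919] 0.657060355166053
('top', 'side') [ 0.5734 -0.0433 -0.1541  4.8081  0.1708] 0.7907957805153976
top c1 [-1.75 -1.23]
top c2 [ 1.51 -0.99]
top c3 [1.02 1.01]
top c4 [-2.17  1.57]
top ring [0.09 0.15]
top hub [0.06 0.09]
top f0 [0.23 0.07]
top f4 [-0.07 -0.  ]
top f3 [-0.07 -0.18]
top f2 [0.11 0.01]
top piv [-0.6  -0.06]
top head [0.28 0.28]
side c1 [-1.84 -1.59]
side c4 [ 0.44 -1.56]
side c3 [ 0.66 -0.76]
side ring [ 0.26 -0.15]
side hub [ 0.02 -0.09]
side f0 [0.04 0.25]
side f4 [-0.24  0.25]
side f3 [0.36 0.14]
side f2 [-0.19 -0.16]
side piv [-0.33  0.72]
side head [0.26 0.47]
spokes [np.float64(32.6), np.float64(104.6), np.float64(176.6), np.float64(248.6), np.float64(320.6)]
bottle [ 0.54781386 -0.23821336  0.105     ] dish [0.67606985 0.24003321 0.016     ] rack [array([ 0.435, -0.092,  0.05 ]), array([ 0.427, -0.223,  0.05 ]), array([ 0.371, -0.219,  0.05 ]), array([ 0.378, -0.091,  0.05 ])]
```

```bash
sed -i "s/if n not in cams: continue/if n not in cams: continue\n        D={k:D[k] for k in D if k[0]!='c'}/" fit.py; python3 fit.py|grep -v '\[ *-\?[0-9.]* *-\?[0-9.]*\]$'
cat > mv.py <<'E'
# print rows for world waypoints [(x,y,z,yawdeg)], tool down
from station import *
import numpy as np
from scipy.spatial.transform import Rotation as Ro
def rows(wps,nd=4):
    o=get_obs(); p=np.array(o['ee_pos']); R0=Ro.from_euler('xyz',o['eef_rot'])
    print('t',round(o['time_s'],2),'p',p.round(4),'yaw',np.degrees(o['eef_rot'][2]).round(1),'F',np.round(o['force'],1))
    out=[]
    for x,y,z,yaw in wps:
        s=R0.inv().apply(np.array([x,y,z])-p)/.5
        r=(R0.inv()*Ro.from_euler('xyz',[np.pi,0,np.radians(yaw)])).as_rotvec()/(np.pi/2)
        out.append([round(float(v),nd)+0. for v in (*r,*s)]+[1])
    print(str(out).replace(' ',''))
E
python3 - <<'E'
from mv import *
rows([(.45,.17,.178,110),(.6333,-.1248,.178,50.6)])
E
```

```text
('top',) [ 0.5734 -0.0434 -0.1566  4.8116  0.1665] 0.18331601331230424
('side',) [ 0.5735 -0.0438 -0.1548  4.8055  0.1799] 0.2535688619915833
('top', 'side') [ 0.5734 -0.0435 -0.1559  4.8095  0.1702] 0.24630470827899842
top ring [0.18 0.1 ]
top f4 [ 0.03 -0.  ]
top piv [-0.49 -0.2 ]
side f0 [0.04 0.2 ]
side f4 [-0.23  0.2 ]
side f3 [0.37 0.1 ]
spokes [np.float64(32.6), np.float64(104.6), np.float64(176.6), np.float64(248.6), np.float64(320.6)]
bottle [ 0.54781386 -0.23821336  0.105     ] dish [0.67606985 0.24003321 0.016     ] rack [array([ 0.435, -0.092,  0.05 ]), array([ 0.427, -0.223,  0.05 ]), array([ 0.371, -0.219,  0.05 ]), array([ 0.378, -0.091,  0.05 ])]
t 0.1 p [0.238  0.4955 0.1772] yaw 154.3 F [-0.   0.3  0.1]
[[-0.0006,0.0002,0.4927,-0.6641,-0.4033,-0.0013,1],[-0.0005,0.0006,1.1527,-1.2498,-0.776,-0.001,1]]
```

>>> servo_tool([
  [[0,0,0.49,-0.664,-0.403,0,1],[0,0,0.49,-0.664,-0.403,0,1],[0,0,0.49,-0.664,-0.403,0,1],[0,0,0.49,-0.664,-0.403,0,1],[0,0,0.49,-0.664,-0.403,0,1],[0,0,0.49,-0.664,-0.403,0,1],[0,0,0.49,-0.664,-0.403,0,1],[0,0,0.49,-0.664,-0.403,0,1],[0,0,0.49,-0.664,-0.403,0,1],[0,0,0.49,-0.664,-0.403,0,1],[0,0,0.49,-0.664,-0.403,0,1]],
])

```text
time_s: 1.02
ee_pos: [0.4512, 0.1676, 0.177]
eef_rot: [-3.14, 0.001, 1.92]
force: [0.5, -0.1, 0.2]
grip_width: 0.0239
```

Run:
```python
from mv import *
rows([(.6333,-.1248,.178,50.6)])
```

```text
t 1.02 p [0.4512 0.1676 0.177 ] yaw 110.0 F [ 0.5 -0.1  0.2]
[[-0.0005,0.001,0.6602,-0.6742,0.142,-0.0016,1]]
```

>>> servo_tool([
  [[0,0,0.66,-0.674,0.142,0,1],[0,0,0.66,-0.674,0.142,0,1],[0,0,0.66,-0.674,0.142,0,1],[0,0,0.66,-0.674,0.142,0,1],[0,0,0.66,-0.674,0.142,0,1],[0,0,0.66,-0.674,0.142,0,1],[0,0,0.66,-0.674,0.142,0,1],[0,0,0.66,-0.674,0.142,0,1],[0,0,0.66,-0.674,0.142,0,1],[0,0,0.66,-0.674,0.142,0,1],[0,0,0.66,-0.674,0.142,0,1]],
])

```text
time_s: 1.93
ee_pos: [0.6332, -0.1239, 0.1764]
eef_rot: [-3.14, 0.002, 0.884]
force: [0.1, 1.0, -0.0]
grip_width: 0.0008
```

Run:
```python
from mv import *
import cv2
rows([(.6333,-.1248,.036,50.6)])
for n in("top","side"): cv2.imwrite(f"pics/{n}1.png",camera(n)["color"][100:300,150:430,::-1].repeat(2,0).repeat(2,1))
```

```text
t 1.93 p [ 0.6332 -0.1239  0.1764] yaw 50.7 F [ 0.1  1.  -0. ]
[[-0.0008,0.0013,0.0008,-0.0007,0.0018,0.2807,1]]
```

View pics/side1.png

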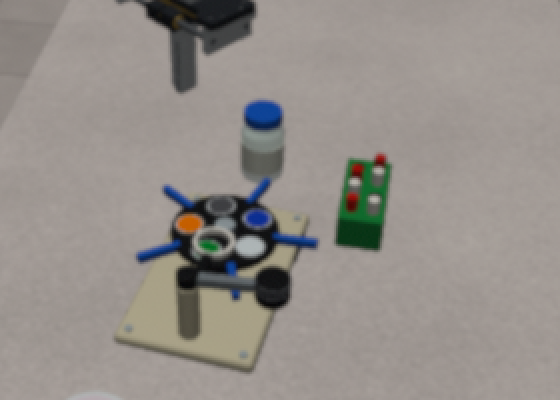

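View pics/top1.png

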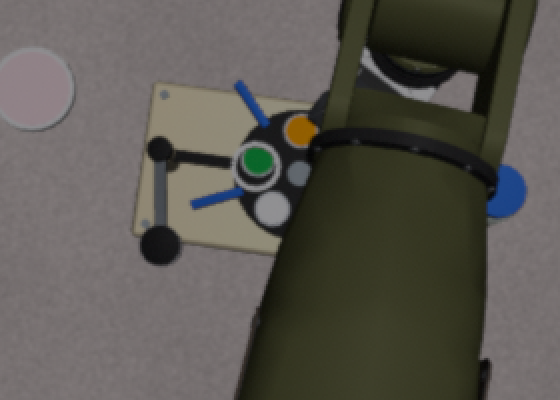

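Side view: the closed fingertip hangs above and behind the spokes, and nothing has been disturbed. Descending.

>>> servo_tool([
  [[0,0,0,-0.001,0.002,0.08,1],[0,0,0,-0.001,0.002,0.15,1],[0,0,0,-0.001,0.002,0.22,1],[0,0,0,-0.001,0.002,0.26,1],[0,0,0,-0.001,0.002,0.28,1],[0,0,0,-0.001,0.002,0.28,1]],
])

```text
time_s: 2.53
ee_pos: [0.6323, -0.1227, 0.0356]
eef_rot: [-3.139, 0.003, 0.888]
force: [-0.2, -0.3, 0.6]
grip_width: 0.0007
```

```bash
cat >> mv.py <<'E'
HUB=np.array([.5734,-.0435])
def arc(phi,r=.098,d=.013,z=.036):
    "phi: spoke world angle deg; finger behind it"
    a=np.radians(phi); return (HUB[0]+r*np.cos(a)+d*np.sin(a),HUB[1]+r*np.sin(a)-d*np.cos(a),z,(phi+90)%360)
E
python3 - <<'E'
from mv import *
# contact would be at phi=320.6 with d=.013
rows([arc(p) for p in np.linspace(316,345,12)])
E
```

```text
t 2.53 p [ 0.6323 -0.1227  0.0356] yaw 50.9 F [-0.2 -0.3  0.6]
[[-0.0019,0.0019,0.0543,0.006,0.0018,-0.0008,1],[-0.0019,0.0018,0.025,0.0149,0.0036,-0.0008,1],[-0.002,0.0018,-0.0043,0.0239,0.0049,-0.0008,1],[-0.002,0.0018,-0.0336,0.033,0.0059,-0.0008,1],[-0.002,0.0017,-0.0628,0.0421,0.0064,-0.0009,1],[-0.0021,0.0017,-0.0921,0.0512,0.0065,-0.0009,1],[-0.0021,0.0016,-0.1214,0.0603,0.0061,-0.0009,1],[-0.0022,0.0016,-0.1507,0.0693,0.0054,-0.0009,1],[-0.0022,0.0015,-0.18,0.0783,0.0042,-0.001,1],[-0.0022,0.0015,-0.2093,0.0873,0.0027,-0.001,1],[-0.0023,0.0014,-0.2386,0.0962,0.0007,-0.001,1],[-0.0023,0.0014,-0.2679,0.105,-0.0017,-0.001,1]]
```

Run:
```python
from mv import *
rows([arc(p) for p in np.linspace(316,336,12)],3)
```

```text
t 2.53 p [ 0.6323 -0.1227  0.0356] yaw 50.9 F [-0.2 -0.3  0.6]
[[-0.002,0.002,0.054,0.006,0.002,-0.001,1],[-0.002,0.002,0.034,0.012,0.003,-0.001,1],[-0.002,0.002,0.014,0.018,0.004,-0.001,1],[-0.002,0.002,-0.006,0.025,0.005,-0.001,1],[-0.002,0.002,-0.026,0.031,0.006,-0.001,1],[-0.002,0.002,-0.047,0.037,0.006,-0.001,1],[-0.002,0.002,-0.067,0.043,0.006,-0.001,1],[-0.002,0.002,-0.087,0.05,0.006,-0.001,1],[-0.002,0.002,-0.107,0.056,0.006,-0.001,1],[-0.002,0.002,-0.127,0.062,0.006,-0.001,1],[-0.002,0.002,-0.148,0.068,0.005,-0.001,1],[-0.002,0.002,-0.168,0.075,0.005,-0.001,1]]
```

>>> servo_tool([
  [[-0.002,0.002,0.054,0.006,0.002,-0.001,1],[-0.002,0.002,0.034,0.012,0.003,-0.001,1],[-0.002,0.002,0.014,0.018,0.004,-0.001,1],[-0.002,0.002,-0.006,0.025,0.005,-0.001,1],[-0.002,0.002,-0.026,0.031,0.006,-0.001,1],[-0.002,0.002,-0.047,0.037,0.006,-0.001,1],[-0.002,0.002,-0.067,0.043,0.006,-0.001,1],[-0.002,0.002,-0.087,0.05,0.006,-0.001,1],[-0.002,0.002,-0.107,0.056,0.006,-0.001,1],[-0.002,0.002,-0.127,0.062,0.006,-0.001,1],[-0.002,0.002,-0.148,0.068,0.005,-0.001,1],[-0.002,0.002,-0.168,0.075,0.005,-0.001,1]],
])

```text
time_s: 3.53
ee_pos: [0.6589, -0.0946, 0.0387]
eef_rot: [3.139, -0.002, 1.155]
force: [-0.5, -1.3, 1.0]
grip_width: 0.0005
```

Run:
```python
from mv import *
import cv2
rows([arc(p) for p in np.linspace(338,360,12)],3)
for n in("top","side"): cv2.imwrite(f"pics/{n}2.png",camera(n)["color"][100:300,150:430,::-1].repeat(2,0).repeat(2,1))
```

```text
t 3.53 p [ 0.6589 -0.0946  0.0387] yaw 66.2 F [-0.5 -1.3  1. ]
[[0.002,-0.001,-0.02,0.005,-0.001,0.005,1],[0.002,-0.001,-0.043,0.011,0.0,0.005,1],[0.002,-0.001,-0.065,0.018,0.0,0.005,1],[0.002,-0.001,-0.087,0.025,0.0,0.005,1],[0.002,-0.001,-0.109,0.032,0.0,0.005,1],[0.002,-0.001,-0.132,0.039,-0.001,0.005,1],[0.002,-0.001,-0.154,0.046,-0.001,0.005,1],[0.002,-0.001,-0.176,0.053,-0.002,0.006,1],[0.002,-0.001,-0.198,0.06,-0.003,0.006,1],[0.002,-0.001,-0.22,0.066,-0.004,0.006,1],[0.002,-0.001,-0.243,0.073,-0.006,0.006,1],[0.002,-0.001,-0.265,0.08,-0.008,0.006,1]]
```

View pics/side2.png

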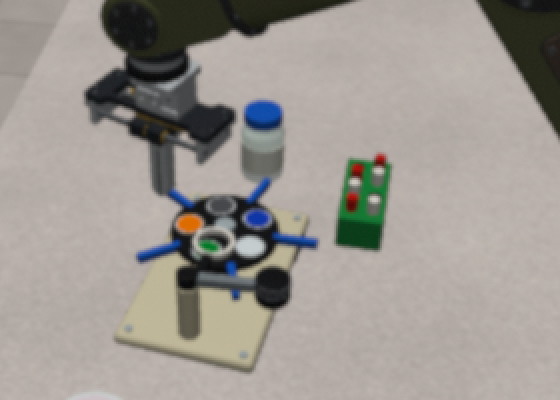

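Run:
```python
from mv import *
from h import *
import cv2
p=get_obs()['ee_pos']
im=camera("side")["color"][:,:,::-1].copy(); 
a=im[140:290,190:350]; a=cv2.resize(a,None,fx=4,fy=4,interpolation=cv2.INTER_CUBIC)
def dot(P,c): 
    q=(proj("side",P)[0]-[190,140]+.5)*4-.5; cv2.circle(a,tuple(int(v) for v in q),3,c,-1)
dot(p,(0,0,255))
for ph in (320.6,32.6): dot([HUB[0]+.1*np.cos(np.radians(ph)),HUB[1]+.1*np.sin(np.radians(ph)),.06],(0,255,0))
cv2.imwrite("pics/s3.png",a)
t=camera("top")["color"][120:300,205:425,::-1]; cv2.imwrite("pics/t3.png",cv2.resize(t,None,fx=3.5,fy=3.333,interpolation=cv2.INTER_CUBIC))
```

```text
(no output)
```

View pics/s3.png

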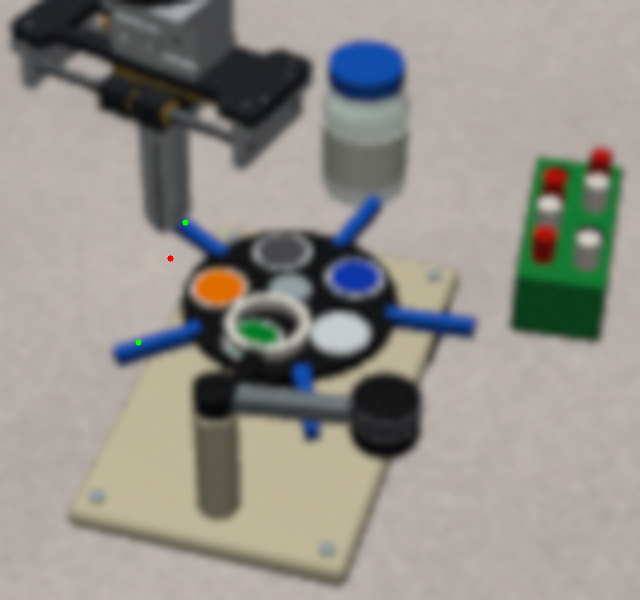

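View pics/t3.png

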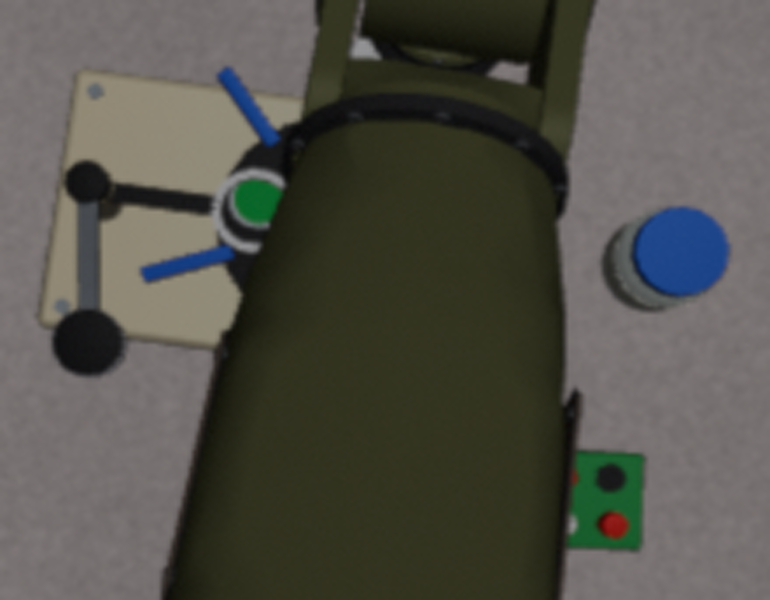

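Run:
```python
from mv import *
from h import *
p=get_obs()['ee_pos']; print(p)
print('side1 tcp',proj('side',[.6332,-.1239,.1764]),'seen ~(241.5,145)')
print('now',proj('side',p),'seen ~(231,197)')
for z in (.04,.05,.06,.07): print(z,proj('side',[p[0],p[1],z]))
print(proj('side',[.6323,-.1227,.0356]))
c=camera('side'); print(c['rvec'],c['tvec'])
```

```text
[ 0.65839181 -0.09490969  0.03758974]
side1 tcp [[242.51273457 154.56377918]] seen ~(241.5,145)
now [[232.57265055 204.46672486]] seen ~(231,197)
0.04 [[232.53358655 203.75719464]]
0.05 [[232.37046481 200.7943688 ]]
0.06 [[232.20563414 197.80050333]]
0.07 [[232.03906756 194.7751079 ]]
[[244.30257255 199.19775169]]
[ 0.18445067 -2.82285653  1.27216519] [0.53549656 0.12123257 1.17874249]
```

Run:
```python
from mv import *
from h import *
P=np.array([.238,.4955,.177]); 
for n in('top','side'): print(n,proj(n,P))
yaw=2.6938; ty=np.array([np.sin(yaw),-np.cos(yaw),0])
for s in(.047,-.047,.0595,-.0595): print(s,proj('top',P+s*ty),proj('side',P+s*ty))
a=cv2.imread("pics/top0.png")[340:420,0:110]; cv2.imwrite("pics/ta.png",cv2.resize(a,None,fx=6,fy=6,interpolation=cv2.INTER_CUBIC))
a=cv2.imread("pics/side0.png")[300:420,380:540]; cv2.imwrite("pics/sa.png",cv2.resize(a,None,fx=4,fy=4,interpolation=cv2.INTER_CUBIC))
```

```text
top [[  6.01327178 370.2944172 ]]
side [[438.91318527 417.84030676]]
0.047 [[-17.25554678 359.275181  ]] [[427.77447499 445.35682759]]
-0.047 [[ 29.34849009 381.34509782]] [[449.15866223 392.53038546]]
0.0595 [[-23.43292028 356.34980954]] [[424.64665288 453.08364516]]
-0.0595 [[ 35.56587942 384.28941927]] [[451.74666936 386.1371002 ]]
```

View pics/ta.png

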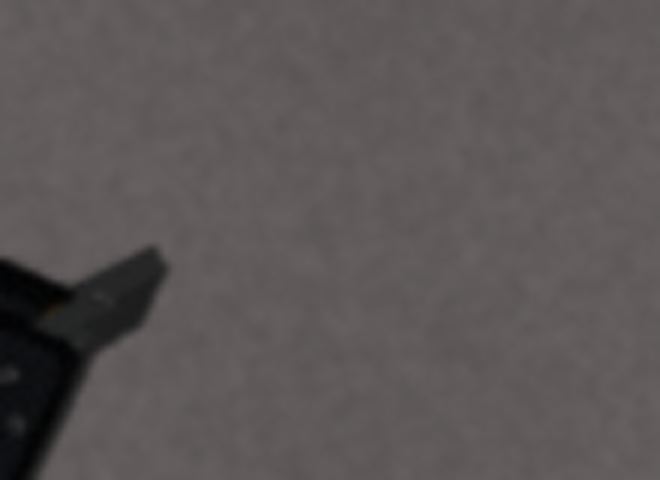

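View pics/sa.png

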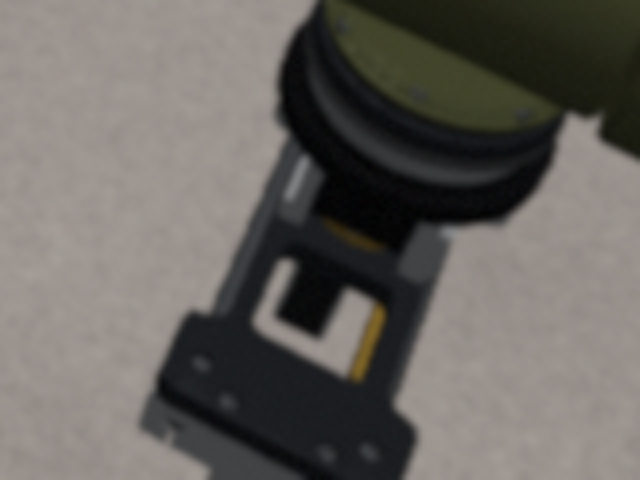

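The reported TCP lands about 7 to 9 px (roughly 23 mm) below the fingertip I see, both in the air and here. The wheel hasn't turned and the fingertip covers the spoke's end. So the real tip is probably higher than reported and is riding over the spoke. I'll lift off, go back and check.

Run:
```python
from mv import *
u=arc(312,d=.013)
rows([(.6589,-.0946,.075,66.2),(u[0],u[1],.075,u[3]),(u[0],u[1],.02,u[3])],3)
```

```text
t 3.78 p [ 0.6582 -0.0951  0.0372] yaw 66.0 F [-1.3 -0.2 -0. ]
[[0.001,-0.001,-0.003,0.001,0.001,-0.076,1],[0.001,-0.001,0.266,-0.078,-0.028,-0.076,1],[0.001,-0.001,0.266,-0.078,-0.028,0.034,1]]
```

>>> servo_tool([
  [[0,0,0,0,0,-0.04,1],[0,0,0,0,0,-0.076,1],[0,0,0.06,-0.03,-0.01,-0.076,1],[0,0,0.14,-0.06,-0.02,-0.076,1],[0,0,0.21,-0.078,-0.028,-0.076,1],[0,0,0.266,-0.078,-0.028,-0.076,1],[0,0,0.266,-0.078,-0.028,-0.03,1],[0,0,0.266,-0.078,-0.028,0,1],[0,0,0.266,-0.078,-0.028,0.02,1],[0,0,0.266,-0.078,-0.028,0.03,1],[0,0,0.266,-0.078,-0.028,0.034,1],[0,0,0.266,-0.078,-0.028,0.034,1]],
])

```text
time_s: 4.78
ee_pos: [0.6298, -0.125, 0.0204]
eef_rot: [3.141, -0.002, 0.734]
force: [0.1, 0.3, 0.2]
grip_width: 0.0004
```

```bash
cat > look.py <<'E'
import sys
from mv import *
from h import *
def look(tag):
    o=get_obs(); p=o['ee_pos']; print('t',round(o['time_s'],2),p.round(4),np.round(o['force'],1))
    im=camera("side")["color"][:,:,::-1]
    a=cv2.resize(im[130:280,190:350],None,fx=4,fy=4,interpolation=cv2.INTER_CUBIC)
    q=(proj("side",p)[0]-[190,130]+.5)*4-.5; cv2.circle(a,tuple(int(v) for v in q),2,(0,0,255),-1)
    cv2.imwrite(f"pics/s{tag}.png",a)
    cv2.imwrite(f"pics/raws{tag}.png",im)
if __name__=='__main__': look(sys.argv[1])
E
python3 look.py 4
```

```text
t 4.78 [ 0.6298 -0.125   0.0204] [0.1 0.3 0.2]
```

View pics/s4.png

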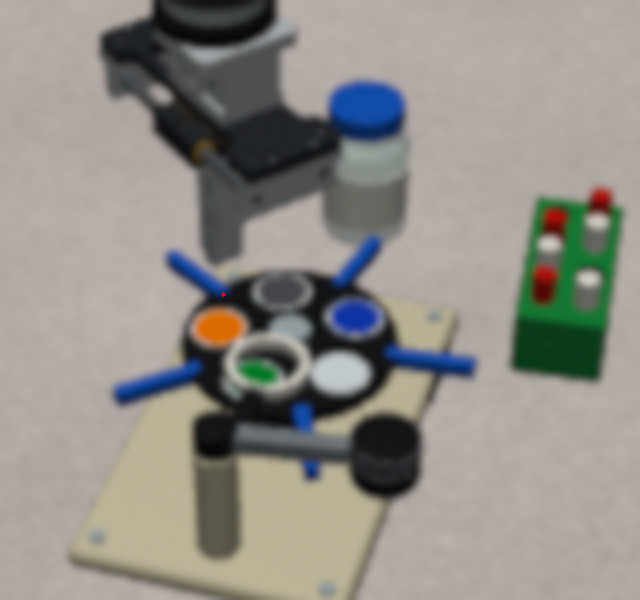

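>>> servo_tool([
  [[0,0,0,0,0,0.008,1],[0,0,0,0,0,0.016,1],[0,0,0,0,0,0.016,1]],
])

```text
time_s: 5.08
ee_pos: [0.6297, -0.125, 0.0123]
eef_rot: [3.141, -0.002, 0.734]
force: [-0.5, -0.2, 0.4]
grip_width: 0.0003
```

```bash
python3 look.py 5
```

```text
t 5.08 [ 0.6297 -0.125   0.0123] [-0.5 -0.2  0.4]
```

View pics/s5.png

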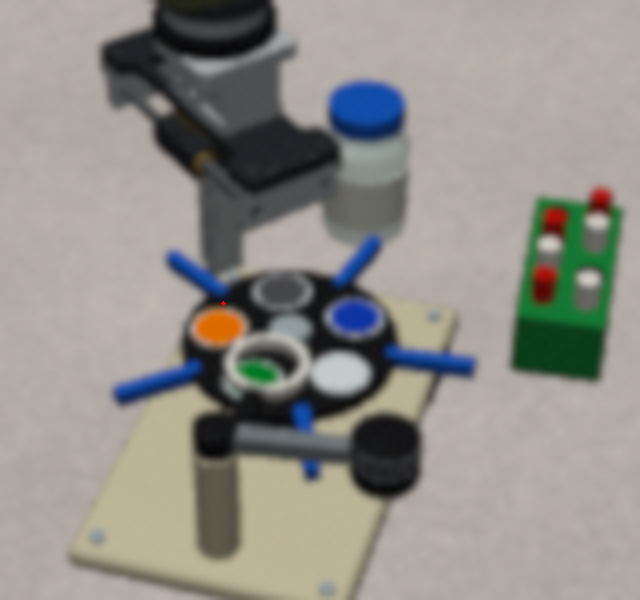

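The tip is now visible at (222,272), with no contact force at reported z = 0.012. That is below the plate's top face, so the real tip is about 25 mm above the reported TCP. I'll push at reported z = 0.017.

Run:
```python
from mv import *
rows([arc(p,z=.017) for p in np.linspace(314,332,12)],3)
```

```text
t 5.13 p [ 0.6298 -0.125   0.0126] yaw 42.0 F [ 0.8 -0.3  0.6]
[[0.001,-0.001,-0.022,0.006,0.0,-0.009,1],[0.001,-0.001,-0.04,0.012,0.001,-0.009,1],[0.001,-0.001,-0.058,0.017,0.001,-0.009,1],[0.001,-0.001,-0.076,0.023,0.001,-0.009,1],[0.001,-0.001,-0.095,0.029,0.001,-0.009,1],[0.001,-0.001,-0.113,0.034,0.001,-0.009,1],[0.001,-0.001,-0.131,0.04,0.001,-0.009,1],[0.001,-0.001,-0.149,0.046,0.0,-0.009,1],[0.001,-0.001,-0.167,0.051,0.0,-0.009,1],[0.001,-0.001,-0.185,0.057,-0.001,-0.009,1],[0.001,-0.001,-0.204,0.062,-0.002,-0.009,1],[0.001,-0.001,-0.222,0.068,-0.003,-0.009,1]]
```

>>> servo_tool([
  [[0.001,-0.001,-0.022,0.006,0.0,-0.009,1],[0.001,-0.001,-0.04,0.012,0.001,-0.009,1],[0.001,-0.001,-0.058,0.017,0.001,-0.009,1],[0.001,-0.001,-0.076,0.023,0.001,-0.009,1],[0.001,-0.001,-0.095,0.029,0.001,-0.009,1],[0.001,-0.001,-0.113,0.034,0.001,-0.009,1],[0.001,-0.001,-0.131,0.04,0.001,-0.009,1],[0.001,-0.001,-0.149,0.046,0.0,-0.009,1],[0.001,-0.001,-0.167,0.051,0.0,-0.009,1],[0.001,-0.001,-0.185,0.057,-0.001,-0.009,1],[0.001,-0.001,-0.204,0.062,-0.002,-0.009,1],[0.001,-0.001,-0.222,0.068,-0.003,-0.009,1]],
])

```text
time_s: 6.13
ee_pos: [0.6542, -0.1009, 0.0171]
eef_rot: [-3.141, 0.0, 1.085]
force: [-2.4, -0.1, 0.2]
grip_width: 0.0004
```

```bash
python3 look.py 6
python3 - <<'E'
from mv import *
rows([arc(p,z=.017) for p in np.linspace(332,354,12)],3)
E
```

```text
t 6.13 [ 0.6542 -0.1009  0.0171] [-2.4 -0.1  0.2]
t 6.18 p [ 0.6544 -0.1004  0.0171] yaw 62.3 F [-1.4 -0.4 -0.3]
[[0.0,0.0,0.003,-0.002,-0.001,0.0,1],[0.0,0.0,-0.019,0.005,0.0,0.0,1],[0.0,0.0,-0.041,0.012,0.001,0.0,1],[0.0,0.0,-0.063,0.019,0.001,0.0,1],[0.0,0.0,-0.086,0.026,0.001,0.0,1],[0.0,0.0,-0.108,0.033,0.001,0.0,1],[0.0,0.0,-0.13,0.04,0.001,0.0,1],[0.0,0.0,-0.152,0.047,0.0,0.0,1],[0.0,0.0,-0.174,0.054,-0.001,0.0,1],[0.0,0.0,-0.197,0.06,-0.002,0.0,1],[0.0,0.0,-0.219,0.067,-0.003,0.0,1],[0.0,0.0,-0.241,0.074,-0.005,0.0,1]]
```

View pics/s6.png

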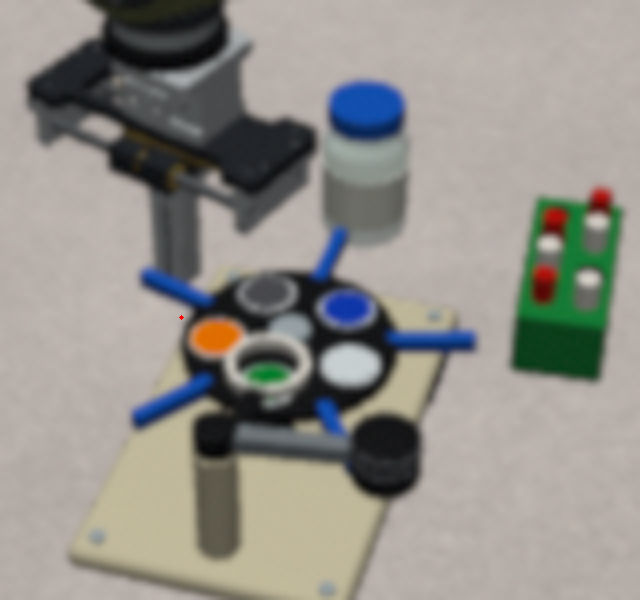

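The wheel turns now: amber is at (218,337) and green is leaving the ring. Next, fit the wheel angle and keep pushing.

```bash
cat > wfit.py <<'E'
from h import *
ST=[.5734,-.0435,-.1559]
def wf(n,pts,x0=5.0):
    "pts {k:(u,v) raw px}"
    f=lambda w:(np.concatenate([proj(n,st2w(ST,[filt(w[0],k)]))[0]-pts[k] for k in pts]))
    r=least_squares(f,[x0]); return r.x[0],r.fun.round(2)
def s4(p): return np.array([(p[0]+.5)/4-.5+190,(p[1]+.5)/4-.5+130])
E
python3 - <<'E'
from wfit import *
w,f=wf('side',{k:s4(p) for k,p in {0:(218,337),2:(351,365),3:(346,307),4:(267,293)}.items()})
print(w,f,'spoke4 deg',np.degrees(ST[2]+np.pi/2+w-.628)%360)
E
```

```text
5.033151868259306 [-0.17  0.35 -0.04 -0.06  0.23  0.36 -0.09  0.01] spoke4 deg 333.46419813933835
```

>>> servo_tool([
  [[0.0,0.0,0.003,0,0,0.0,1],[0.0,0.0,-0.019,0.005,0.0,0.0,1],[0.0,0.0,-0.041,0.012,0.001,0.0,1],[0.0,0.0,-0.063,0.019,0.001,0.0,1],[0.0,0.0,-0.086,0.026,0.001,0.0,1],[0.0,0.0,-0.108,0.033,0.001,0.0,1],[0.0,0.0,-0.13,0.04,0.001,0.0,1],[0.0,0.0,-0.152,0.047,0.0,0.0,1],[0.0,0.0,-0.174,0.054,-0.001,0.0,1],[0.0,0.0,-0.197,0.06,-0.002,0.0,1],[0.0,0.0,-0.219,0.067,-0.003,0.0,1],[0.0,0.0,-0.241,0.074,-0.005,0.0,1]],
])

```text
time_s: 7.18
ee_pos: [0.6696, -0.0666, 0.0172]
eef_rot: [3.141, 0.0, 1.467]
force: [0.9, -0.8, 0.3]
grip_width: 0.0006
```

```bash
python3 look.py 7
python3 - <<'E'
from mv import *
rows([arc(p,z=.017) for p in np.linspace(355,377,12)],3)
E
```

```text
t 7.18 [ 0.6696 -0.0666  0.0172] [ 0.9 -0.8  0.3]
t 7.23 p [ 0.6698 -0.0659  0.0172] yaw 84.2 F [ 0.6 -0.8  0.8]
[[0.0,0.0,-0.009,0.002,0.0,0.0,1],[0.0,0.0,-0.031,0.009,0.001,0.0,1],[0.0,0.0,-0.053,0.016,0.001,0.0,1],[0.0,0.0,-0.075,0.023,0.001,0.0,1],[0.0,0.0,-0.098,0.029,0.001,0.0,1],[0.0,0.0,-0.12,0.036,0.001,0.0,1],[0.0,0.0,-0.142,0.043,0.001,0.0,1],[0.0,0.0,-0.164,0.05,0.0,0.0,1],[0.0,0.0,-0.186,0.057,-0.001,0.0,1],[0.0,0.0,-0.209,0.064,-0.002,0.0,1],[0.0,0.0,-0.231,0.07,-0.004,0.0,1],[0.0,0.0,-0.253,0.077,-0.005,0.0,1]]
```

View pics/s7.png

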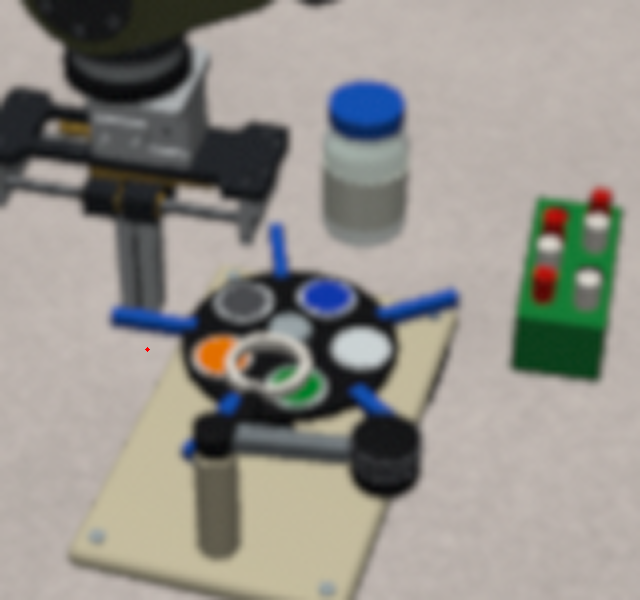

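Working: amber is at (217,355), moving towards the ring. Continuing.

>>> servo_tool([
  [[0.0,0.0,-0.009,0.002,0.0,0.0,1],[0.0,0.0,-0.031,0.009,0.001,0.0,1],[0.0,0.0,-0.053,0.016,0.001,0.0,1],[0.0,0.0,-0.075,0.023,0.001,0.0,1],[0.0,0.0,-0.098,0.029,0.001,0.0,1],[0.0,0.0,-0.12,0.036,0.001,0.0,1],[0.0,0.0,-0.142,0.043,0.001,0.0,1],[0.0,0.0,-0.164,0.05,0.0,0.0,1],[0.0,0.0,-0.186,0.057,-0.001,0.0,1],[0.0,0.0,-0.209,0.064,-0.002,0.0,1],[0.0,0.0,-0.231,0.07,-0.004,0.0,1],[0.0,0.0,-0.253,0.077,-0.005,0.0,1]],
])

```text
time_s: 8.23
ee_pos: [0.6711, -0.0275, 0.0172]
eef_rot: [3.141, 0.0, 1.868]
force: [0.1, -1.6, -0.0]
grip_width: 0.0005
```

```bash
python3 look.py 8
python3 - <<'E'
from mv import *
rows([arc(p,z=.017) for p in np.linspace(378,396,12)],3)
E
```

```text
t 8.23 [ 0.6711 -0.0275  0.0172] [ 0.1 -1.6 -0. ]
t 8.28 p [ 0.6711 -0.0269  0.0172] yaw 107.2 F [ 0.  -1.2 -0.2]
[[0.0,0.0,-0.009,0.003,0.0,0.0,1],[0.0,0.0,-0.027,0.008,0.0,0.0,1],[0.0,0.0,-0.045,0.014,0.001,0.0,1],[0.0,0.0,-0.063,0.02,0.001,0.0,1],[0.0,0.0,-0.082,0.025,0.001,0.0,1],[0.0,0.0,-0.1,0.031,0.001,0.0,1],[0.0,0.0,-0.118,0.037,0.001,0.0,1],[0.0,0.0,-0.136,0.042,0.001,0.0,1],[0.0,0.0,-0.154,0.048,0.0,0.0,1],[0.0,0.0,-0.173,0.053,-0.001,0.0,1],[0.0,0.0,-0.191,0.059,-0.002,0.0,1],[0.0,0.0,-0.209,0.065,-0.003,0.0,1]]
```

View pics/s8.png

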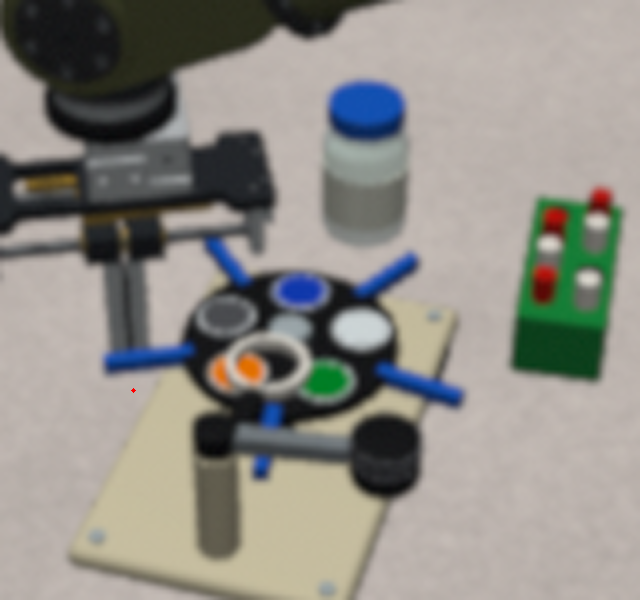

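>>> servo_tool([
  [[0.0,0.0,-0.009,0.003,0.0,0.0,1],[0.0,0.0,-0.027,0.008,0.0,0.0,1],[0.0,0.0,-0.045,0.014,0.001,0.0,1],[0.0,0.0,-0.063,0.02,0.001,0.0,1],[0.0,0.0,-0.082,0.025,0.001,0.0,1],[0.0,0.0,-0.1,0.031,0.001,0.0,1],[0.0,0.0,-0.118,0.037,0.001,0.0,1],[0.0,0.0,-0.136,0.042,0.001,0.0,1],[0.0,0.0,-0.154,0.048,0.0,0.0,1],[0.0,0.0,-0.173,0.053,-0.001,0.0,1],[0.0,0.0,-0.191,0.059,-0.002,0.0,1],[0.0,0.0,-0.209,0.065,-0.003,0.0,1]],
])

```text
time_s: 9.28
ee_pos: [0.66, 0.0041, 0.0173]
eef_rot: [3.141, 0.0, 2.202]
force: [1.1, -0.4, 0.3]
grip_width: -0.0001
```

```bash
python3 look.py 9
python3 - <<'E'
from wfit import *
w,f=wf('side',{k:s4(p) for k,p in {1:(324,380),2:(361,330),3:(301,291),4:(226,314)}.items()},5.8)
print(w,f,'spoke4 deg',np.degrees(ST[2]+np.pi/2+w-.628)%360)
E
```

```text
t 9.28 [0.66   0.0041 0.0173] [ 1.1 -0.4  0.3]
5.79225727466856 [-0.07  0.24  0.15 -0.07  0.1   0.01  0.04  0.4 ] spoke4 deg 16.9577341321517
```

View pics/s9.png

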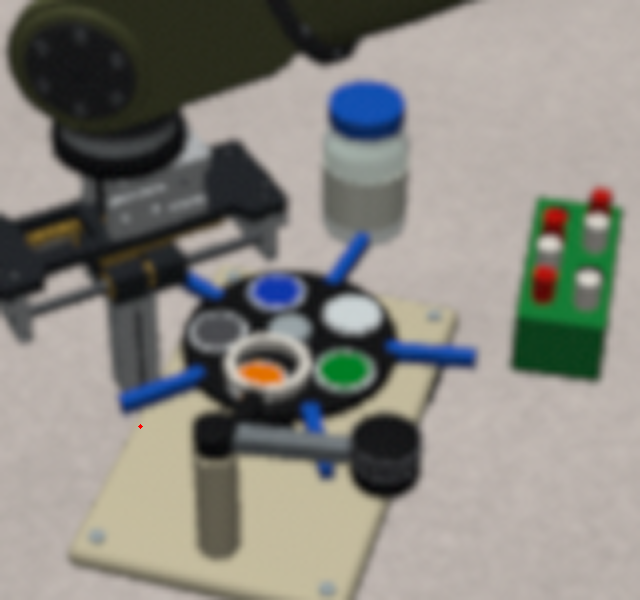

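Run:
```python
from wfit import *
w,f=wf('side',{k:s4(p) for k,p in {1:(344,370),2:(352,314),3:(277,291),4:(219,331)}.items()},6)
print(w,f,'spoke4 deg',np.degrees(ST[2]+np.pi/2+w-.628)%360)
from mv import *
rows([arc(p,z=.017) for p in [37,38,39,40,41,41.8,42.4,42.9,43.2]],3)
```

```text
6.142432509512453 [ 0.04  0.12  0.22  0.05 -0.07  0.07 -0.22  0.09] spoke4 deg 37.02129717870923
t 9.33 p [0.6597 0.0046 0.0172] yaw 126.3 F [ 1.6 -0.1  0.2]
[[0.0,0.0,-0.008,0.001,0.0,0.0,1],[0.0,0.0,-0.019,0.005,0.001,0.0,1],[0.0,0.0,-0.03,0.008,0.001,0.0,1],[0.0,0.0,-0.041,0.011,0.001,0.0,1],[0.0,0.0,-0.052,0.015,0.001,0.0,1],[0.0,0.0,-0.061,0.018,0.002,0.0,1],[0.0,0.0,-0.068,0.02,0.002,0.0,1],[0.0,0.0,-0.073,0.021,0.002,0.0,1],[0.0,0.0,-0.077,0.022,0.002,0.0,1]]
```

>>> servo_tool([
  [[0.0,0.0,-0.008,0.001,0.0,0.0,1],[0.0,0.0,-0.019,0.005,0.001,0.0,1],[0.0,0.0,-0.03,0.008,0.001,0.0,1],[0.0,0.0,-0.041,0.011,0.001,0.0,1],[0.0,0.0,-0.052,0.015,0.001,0.0,1],[0.0,0.0,-0.061,0.018,0.002,0.0,1],[0.0,0.0,-0.068,0.02,0.002,0.0,1],[0.0,0.0,-0.073,0.021,0.002,0.0,1],[0.0,0.0,-0.077,0.022,0.002,0.0,1],[0.0,0.0,-0.077,0.022,0.002,0.0,1]],
])

```text
time_s: 10.17
ee_pos: [0.6539, 0.014, 0.0172]
eef_rot: [3.141, -0.0, 2.326]
force: [0.6, -1.9, 0.1]
grip_width: 0.0007
```

```bash
python3 look.py 10
python3 - <<'E'
from mv import *
import cv2
t=camera("top")["color"][120:300,205:425,::-1]; cv2.imwrite("pics/t10.png",cv2.resize(t,None,fx=3.5,fy=3.3333,interpolation=cv2.INTER_CUBIC))
p=get_obs()['ee_pos'][:2]-HUB; print(np.degrees(np.arctan2(p[1],p[0]))+np.degrees(np.arctan2(13,98)))
E
```

```text
t 10.17 [0.6539 0.014  0.0172] [ 0.6 -1.9  0.1]
43.069403780657794
```

View pics/s10.png

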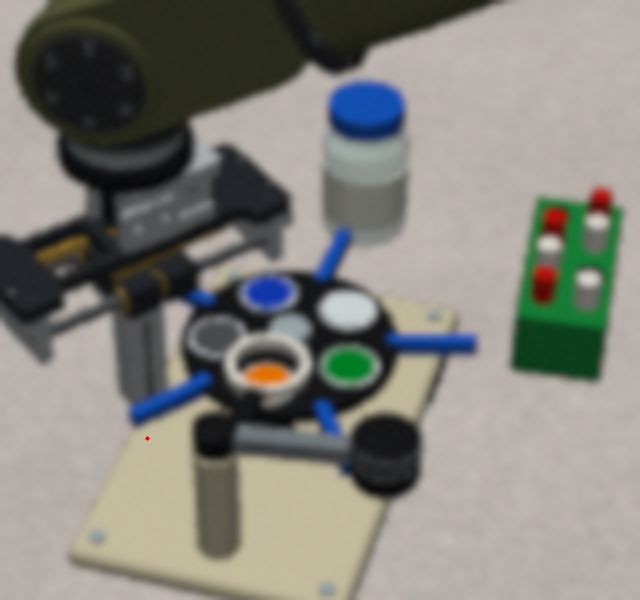

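View pics/t10.png

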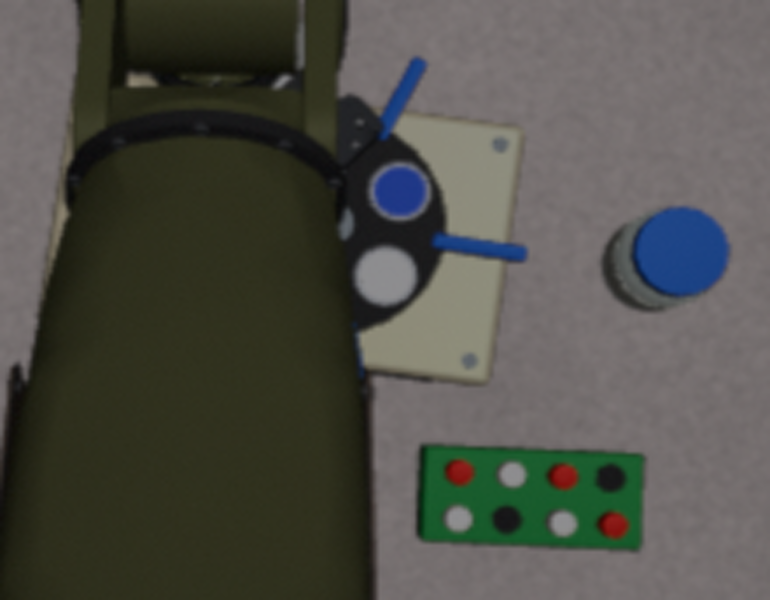

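Run:
```python
from wfit import *
for n,p in (('side',{k:s4(p) for k,p in {1:(348,366),2:(347,309),3:(269,292),4:(217,337)}.items()}),('top',{3:tz((400,191)),2:tz((385,274))})):
    w,f=wf(n,p,6); print(n,w,f,'remaining deg',np.degrees(2*np.pi-w))
from mv import *
rows([arc(p,z=.017) for p in [43.2,43.6,44,44.4]],4)
```

```text
side 6.258198381802041 [ 0.38  0.01  0.33  0.16 -0.06  0.15  0.09 -0.03] remaining deg 1.4316453671416844
top 6.260726504828024 [ 0.19 -0.05  0.47  0.41] remaining deg 1.2867945876630136
t 10.27 p [0.654  0.014  0.0172] yaw 133.2 F [-0.1 -0.9 -0.3]
[[0.0002,-0.0001,0.0002,0.0005,-0.0002,0.0003,1],[0.0002,-0.0001,-0.0042,0.0018,0.0,0.0003,1],[0.0002,-0.0001,-0.0087,0.0032,0.0002,0.0003,1],[0.0002,-0.0001,-0.0131,0.0046,0.0003,0.0003,1]]
```

>>> servo_tool([
  [[0,0,-0.003,0.001,0,0,1],[0,0,-0.006,0.002,0,0,1],[0,0,-0.009,0.003,0,0,1],[0,0,-0.012,0.004,0,0,1],[0,0,-0.015,0.005,0,0,1],[0,0,-0.015,0.005,0,0,1],[0,0,-0.015,0.005,0,0,1]],
])

```text
time_s: 10.85
ee_pos: [0.6522, 0.0159, 0.0172]
eef_rot: [3.141, -0.0, 2.349]
force: [1.3, 0.0, 0.2]
grip_width: 0.0006
```

Run:
```python
from mv import *
p=get_obs()['ee_pos'][:2]-HUB; print(np.degrees(np.arctan2(p[1],p[0]))+np.degrees(np.arctan2(13,98)))
u=arc(32)
rows([(u[0],u[1],.017,u[3]),(u[0],u[1],.12,u[3]),(.72,-.14,.2,90)],3)
```

```text
44.56042227838643
t 10.85 p [0.6522 0.0159 0.0172] yaw 134.6 F [1.3 0.  0.2]
[[0.0,0.0,0.14,-0.042,-0.01,0.0,1],[0.0,0.0,0.14,-0.042,-0.01,-0.206,1],[0.0,0.0,0.495,-0.317,-0.122,-0.366,1]]
```

>>> servo_tool([
  [[0,0,0.03,-0.015,-0.002,0,1],[0,0,0.06,-0.03,-0.005,0,1],[0,0,0.09,-0.042,-0.01,0,1],[0,0,0.1,-0.042,-0.01,-0.06,1],[0,0,0.1,-0.042,-0.01,-0.13,1],[0,0,0.1,-0.042,-0.01,-0.2,1],[0,0,0.1,-0.042,-0.01,-0.27,1],[0,0,0.1,-0.042,-0.01,-0.32,1],[0,0,0.1,-0.042,-0.01,-0.32,1]],
])

```text
time_s: 11.6
ee_pos: [0.6651, -0.0026, 0.1836]
eef_rot: [3.135, 0.005, 2.192]
force: [0.3, -0.9, 0.1]
grip_width: 0.0005
```

Run:
```python
from mv import *
rows([(.5,.3,.18,90.8)],3)
```

```text
t 11.6 p [ 0.6651 -0.0026  0.1836] yaw 125.6 F [ 0.3 -0.9  0.1]
[[0.005,0.002,0.386,0.684,0.084,0.004,1]]
```

>>> servo_tool([
  [[0,0,0.386,0.684,0.084,0,1],[0,0,0.386,0.684,0.084,0,1],[0,0,0.386,0.684,0.084,0,1],[0,0,0.386,0.684,0.084,0,1],[0,0,0.386,0.684,0.084,0,1],[0,0,0.386,0.684,0.084,0,1],[0,0,0.386,0.684,0.084,0,1],[0,0,0.386,0.684,0.084,0,1],[0,0,0.386,0.684,0.084,0,1],[0,0,0.386,0.684,0.084,0,1],[0,0,0.386,0.684,0.084,0,1]],
])

```text
time_s: 12.52
ee_pos: [0.5, 0.2998, 0.1816]
eef_rot: [3.134, 0.001, 1.587]
force: [0.1, -0.6, 1.0]
grip_width: 0.0004
```

```bash
python3 look.py 11
python3 - <<'E'
from station import *
import cv2
t=camera("top")["color"][:,:,::-1];cv2.imwrite("pics/rawt11.png",t);t=t[120:300,205:425]; cv2.imwrite("pics/t11.png",cv2.resize(t,None,fx=3.5,fy=3.3333,interpolation=cv2.INTER_CUBIC))
E
```

```text
t 12.52 [0.5    0.2998 0.1816] [ 0.1 -0.6  1. ]
```

View pics/s11.png

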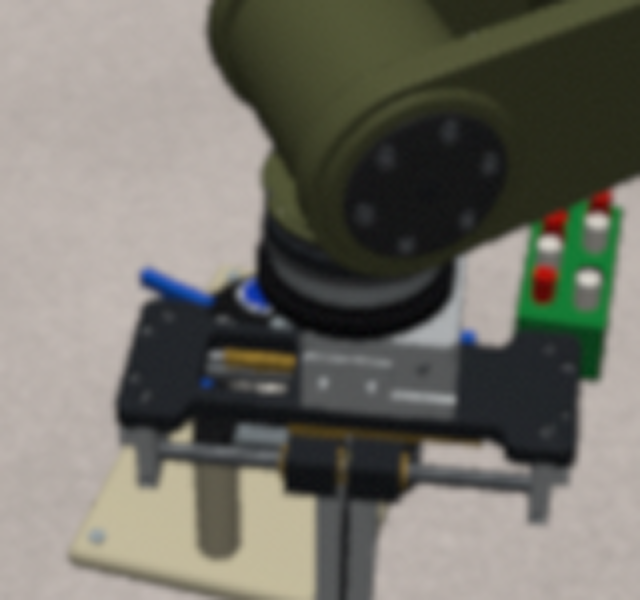

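View pics/t11.png

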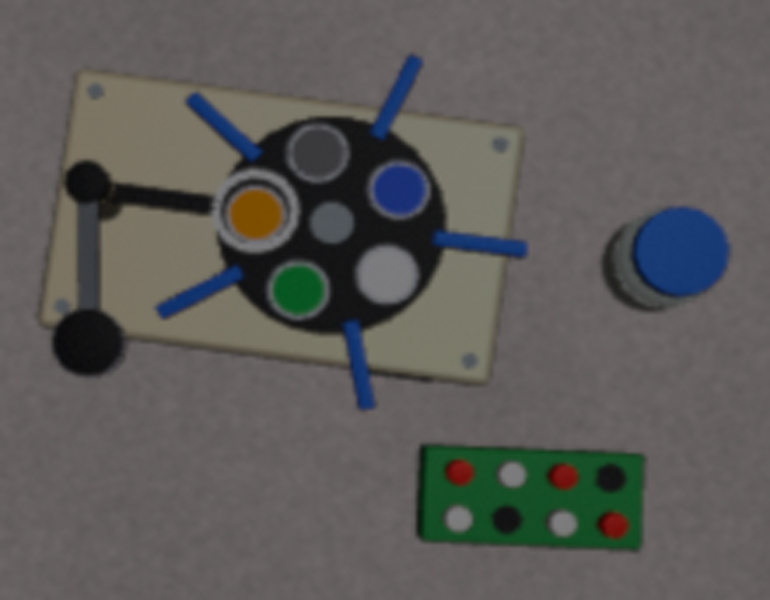

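Run:
```python
from wfit import *
im=cv2.imread("pics/rawt11.png"); hsv=cv2.cvtColor(im,cv2.COLOR_BGR2HSV)
big=cv2.resize(im[120:300,205:425],None,fx=8,fy=8,interpolation=cv2.INTER_CUBIC); H=cv2.cvtColor(big,cv2.COLOR_BGR2HSV)
pts={}
for k,lo,hi in ((0,(8,120,70),(25,255,255)),(1,(50,120,50),(80,255,255)),(3,(105,120,60),(130,255,255))):
    m=cv2.inRange(H,lo,hi); n,l,s,c=cv2.connectedComponentsWithStats(m)
    # nearest to predicted
    pr=(proj('top',st2w(ST,[filt(0,k)]))[0]-[205,120]+.5)*8-.5
    j=min((j for j in range(1,n) if s[j,4]>2000),key=lambda j:np.hypot(*(c[j]-pr)))
    pts[k]=(c[j]+.5)/8-.5+[205,120]; print(k,s[j],pts[k].round(2))
for sub in ([0,1,3],[1,3],[0]):
    w,f=wf('top',{k:pts[k] for k in sub},6.28); print(sub,w-2*np.pi,f)
sc=[back('top',tz(p),.017)[:2] for p in ((95,91),(500,144),(469,360),(62,305))]
for a,b in((0,1),(3,2)):
    d=sc[a]-sc[b]; print('yaw from screws',np.arctan2(d[1],d[0])-np.pi/2,np.linalg.norm(d))
print(np.array([back('top',tz(p),.016)[:2] for p in ((80,70),(522,127),(488,383),(42,322))]).round(4))
c=[back('top',tz(p),.016)[:2] for p in ((80,70),(522,127),(488,383),(42,322))]
for a,b in((0,1),(3,2)):
    d=c[a]-c[b]; print('yaw corners',np.arctan2(d[1],d[0])-np.pi/2,np.linalg.norm(d))
```

```text
0 [  525   456   119   117 10845] [277.58 183.83]
1 [  626   640   113   114 10106] [289.75 206.48]
3 [  855   397   115   117 10570] [318.63 176.42]
[0, 1, 3] -9.626290396003157e-05 [ 0.28 -0.03  0.28 -0.03  0.26  0.05]
[1, 3] -0.0017320542691336982 [ 0.24 -0.04  0.28  0.08]
[0] 0.003158198171839821 [0.27 0.04]
yaw from screws -0.15739098903648574 0.2498231213456049
yaw from screws -0.1601589150811713 0.24946010904838403
[[ 0.6807  0.1079]
 [ 0.6384 -0.1617]
 [ 0.4747 -0.1368]
 [ 0.5187  0.1331]]
yaw corners -0.1555565246453683 0.27297657246432055
yaw corners -0.1616919613916168 0.273483563877519
```

Wheel error is under 0.3° and it stays put after release; amber is centred in the ring at (256,213) zoomed. Now the lamp arm.

```bash
cat >> mv.py <<'E'
PIV=np.array([.5951,.0948])
def larc(l,r=.05,d=.014,z=.066):
    A=np.degrees(l-.157)+180; a=np.radians(A)
    return (PIV[0]+r*np.cos(a)+d*np.sin(a),PIV[1]+r*np.sin(a)-d*np.cos(a),z,A-90)
E
python3 - <<'E'
from mv import *
a=larc(.17,d=.028); print(np.round(a,4))
rows([(*a[:2],.18,a[3]),a],3)
E
```

```text
[5.44700e-01 1.22100e-01 6.60000e-02 9.07448e+01]
t 12.62 p [0.5008 0.2987 0.1817] yaw 90.8 F [ 0.  -0.   0.9]
[[0.005,0.0,0.0,-0.354,0.083,0.004,1],[0.005,0.0,0.0,-0.354,0.081,0.232,1]]
```

>>> servo_tool([
  [[0.005,0,0,-0.08,0.02,0,1],[0.005,0,0,-0.16,0.04,0,1],[0.005,0,0,-0.24,0.06,0,1],[0.005,0,0,-0.32,0.08,0,1],[0.005,0,0,-0.354,0.082,0,1],[0.005,0,0,-0.354,0.082,0.06,1],[0.005,0,0,-0.354,0.082,0.12,1],[0.005,0,0,-0.354,0.082,0.17,1],[0.005,0,0,-0.354,0.082,0.21,1],[0.005,0,0,-0.354,0.082,0.23,1],[0.005,0,0,-0.354,0.082,0.232,1]],
])

```text
time_s: 13.53
ee_pos: [0.5444, 0.1209, 0.0643]
eef_rot: [-3.138, 0.001, 1.583]
force: [0.3, -0.1, -0.4]
grip_width: 0.0004
```

```bash
python3 look.py 12
python3 - <<'E'
from mv import *
print(larc(.1)); rows([larc(p) for p in np.linspace(.05,.5,12)],3)
E
```

```text
t 13.53 [0.5444 0.1209 0.0643] [ 0.3 -0.1 -0.4]
(np.float64(0.5459787709639048), np.float64(0.11162572013268604), 0.066, np.float64(86.73414056775431))
t 13.58 p [0.545  0.1213 0.0657] yaw 90.7 F [ 0.6  0.6 -0.1]
[[-0.001,0.001,0.076,-0.014,0.004,-0.001,1],[-0.001,0.001,0.05,-0.018,0.002,-0.001,1],[-0.001,0.001,0.024,-0.022,0.001,-0.001,1],[-0.001,0.001,-0.002,-0.027,-0.001,-0.001,1],[-0.001,0.001,-0.028,-0.031,-0.002,-0.001,1],[-0.001,0.001,-0.054,-0.035,-0.003,-0.001,1],[-0.001,0.001,-0.08,-0.039,-0.003,-0.001,1],[-0.001,0.001,-0.107,-0.043,-0.004,-0.001,1],[-0.001,0.0,-0.133,-0.047,-0.004,-0.001,1],[-0.001,0.0,-0.159,-0.052,-0.004,-0.001,1],[-0.001,0.0,-0.185,-0.056,-0.004,-0.001,1],[-0.001,0.0,-0.211,-0.06,-0.004,-0.001,1]]
```

View pics/s12.png

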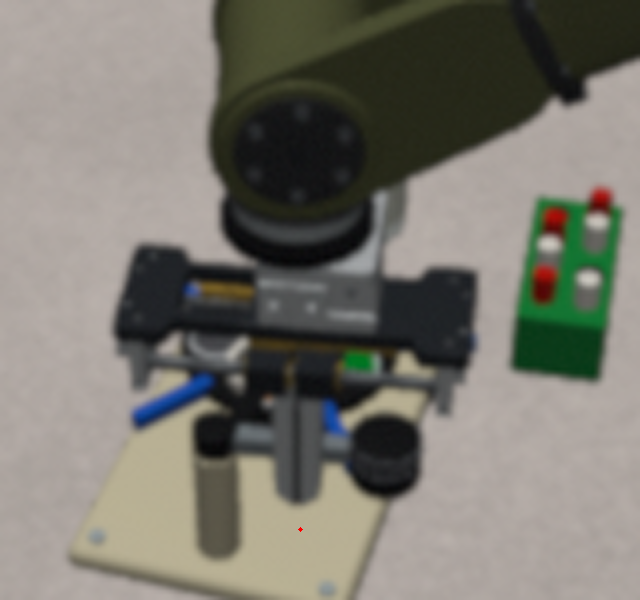

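The tip (300,500) is on the +y side of the lamp arm and reaches below its lower edge. Pushing.

>>> servo_tool([
  [[0,0,0.05,-0.012,0.003,-0.001,1],[0,0,0.04,-0.018,0.002,-0.001,1],[0,0,0.02,-0.022,0.001,-0.001,1],[0,0,0,-0.027,-0.001,-0.001,1],[0,0,-0.028,-0.031,-0.002,-0.001,1],[0,0,-0.054,-0.035,-0.003,-0.001,1],[0,0,-0.08,-0.039,-0.003,-0.001,1],[0,0,-0.107,-0.043,-0.004,-0.001,1],[0,0,-0.133,-0.047,-0.004,-0.001,1],[0,0,-0.159,-0.052,-0.004,-0.001,1],[0,0,-0.185,-0.056,-0.004,-0.001,1],[0,0,-0.211,-0.06,-0.004,-0.001,1]],
])

```text
time_s: 14.58
ee_pos: [0.5439, 0.0913, 0.0677]
eef_rot: [3.141, 0.0, 1.919]
force: [-0.1, 2.5, 1.0]
grip_width: 0.0005
```

```bash
python3 look.py 13
python3 - <<'E'
from mv import *
rows([larc(p) for p in np.linspace(.5,1.0,12)],3)
E
```

```text
t 14.58 [0.5439 0.0913 0.0677] [-0.1  2.5  1. ]
t 14.63 p [0.544  0.091  0.0677] yaw 110.1 F [-0.5  0.9  1.3]
[[0.0,0.0,0.005,0.001,-0.001,0.003,1],[0.0,0.0,-0.024,-0.004,-0.002,0.003,1],[0.0,0.0,-0.053,-0.008,-0.003,0.003,1],[0.0,0.0,-0.082,-0.013,-0.004,0.003,1],[0.0,0.0,-0.111,-0.018,-0.005,0.003,1],[0.0,0.0,-0.139,-0.022,-0.005,0.003,1],[0.0,0.0,-0.168,-0.027,-0.005,0.003,1],[0.0,0.0,-0.197,-0.032,-0.005,0.003,1],[0.0,0.0,-0.226,-0.037,-0.005,0.003,1],[0.0,0.0,-0.255,-0.041,-0.004,0.003,1],[0.0,0.0,-0.284,-0.046,-0.004,0.003,1],[0.0,0.0,-0.313,-0.05,-0.003,0.003,1]]
```

View pics/s13.png

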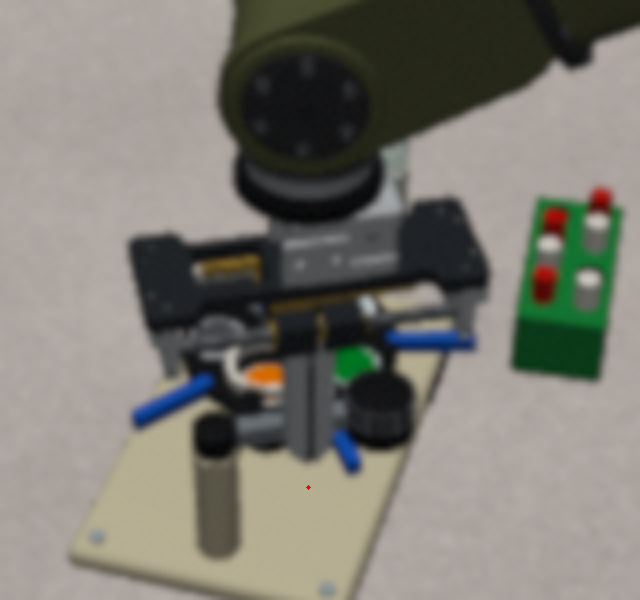

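Lamp arm follows. Continuing.

>>> servo_tool([
  [[0,0,0.005,0,-0.001,0.002,1],[0,0,-0.024,-0.004,-0.002,0.002,1],[0,0,-0.053,-0.008,-0.003,0.002,1],[0,0,-0.082,-0.013,-0.004,0.002,1],[0,0,-0.111,-0.018,-0.005,0.002,1],[0,0,-0.139,-0.022,-0.005,0.002,1],[0,0,-0.168,-0.027,-0.005,0.002,1],[0,0,-0.197,-0.032,-0.005,0.002,1],[0,0,-0.226,-0.037,-0.005,0.002,1],[0,0,-0.255,-0.041,-0.004,0.002,1],[0,0,-0.284,-0.046,-0.004,0.002,1],[0,0,-0.313,-0.05,-0.003,0.002,1]],
])

```text
time_s: 15.63
ee_pos: [0.5514, 0.067, 0.0674]
eef_rot: [3.141, 0.001, 2.416]
force: [-1.6, 1.1, 1.5]
grip_width: 0.0003
```

Run:
```python
from mv import *
rows([larc(p) for p in np.linspace(1.02,1.46,12)],3)
```

```text
t 15.63 p [0.5514 0.067  0.0674] yaw 138.4 F [-1.6  1.1  1.5]
[[0.0,0.001,-0.011,-0.002,-0.001,0.003,1],[0.0,0.001,-0.037,-0.006,-0.002,0.003,1],[0.0,0.001,-0.062,-0.01,-0.003,0.003,1],[0.0,0.001,-0.088,-0.014,-0.003,0.003,1],[0.0,0.001,-0.113,-0.019,-0.004,0.003,1],[0.0,0.001,-0.139,-0.023,-0.004,0.003,1],[0.0,0.001,-0.164,-0.027,-0.004,0.003,1],[0.0,0.001,-0.19,-0.031,-0.004,0.003,1],[0.0,0.001,-0.215,-0.035,-0.004,0.003,1],[0.0,0.001,-0.241,-0.039,-0.004,0.003,1],[0.0,0.001,-0.266,-0.043,-0.003,0.003,1],[0.0,0.001,-0.292,-0.048,-0.002,0.003,1]]
```

>>> servo_tool([
  [[0,0,-0.011,-0.002,-0.001,0.001,1],[0,0,-0.037,-0.006,-0.002,0.001,1],[0,0,-0.062,-0.01,-0.003,0.001,1],[0,0,-0.088,-0.014,-0.003,0.001,1],[0,0,-0.113,-0.019,-0.004,0.001,1],[0,0,-0.139,-0.023,-0.004,0.001,1],[0,0,-0.164,-0.027,-0.004,0.001,1],[0,0,-0.19,-0.031,-0.004,0.001,1],[0,0,-0.215,-0.035,-0.004,0.001,1],[0,0,-0.241,-0.039,-0.004,0.001,1],[0,0,-0.266,-0.043,-0.003,0.001,1],[0,0,-0.292,-0.048,-0.002,0.001,1]],
])

```text
time_s: 16.63
ee_pos: [0.5686, 0.0502, 0.0673]
eef_rot: [-3.142, 0.001, 2.876]
force: [-3.1, 0.6, 1.0]
grip_width: 0.0004
```

```bash
python3 look.py 14
python3 - <<'E'
from mv import *
rows([larc(p) for p in (1.48,1.5,1.52,1.54,1.56,1.58,1.6,1.62)],3)
E
```

```text
t 16.63 [0.5686 0.0502 0.0673] [-3.1  0.6  1. ]
t 16.68 p [0.569  0.0499 0.0674] yaw 164.9 F [-1.2  0.6  0.3]
[[0.0,0.001,-0.01,-0.001,0.0,0.003,1],[0.0,0.001,-0.022,-0.003,-0.001,0.003,1],[0.0,0.001,-0.035,-0.005,-0.001,0.003,1],[0.0,0.001,-0.048,-0.007,-0.002,0.003,1],[0.0,0.001,-0.061,-0.009,-0.002,0.003,1],[0.0,0.001,-0.073,-0.011,-0.002,0.003,1],[0.0,0.001,-0.086,-0.013,-0.003,0.003,1],[0.0,0.001,-0.099,-0.015,-0.003,0.003,1]]
```

View pics/s14.png

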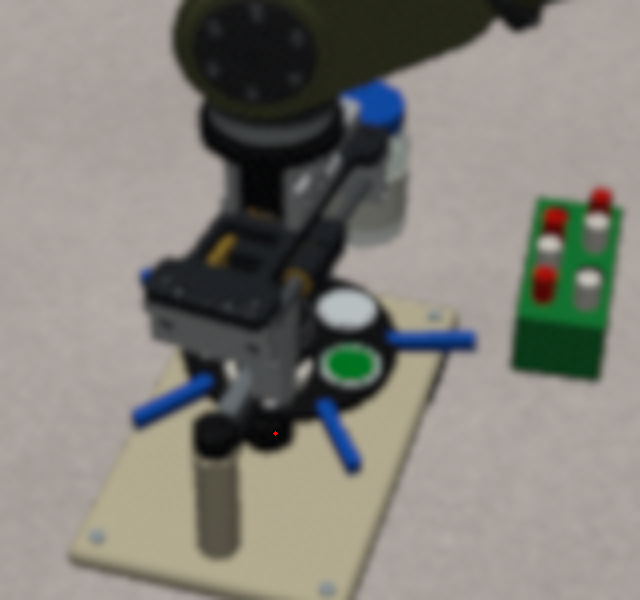

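>>> servo_tool([
  [[0,0,-0.01,-0.001,0,0,1],[0,0,-0.022,-0.003,-0.001,0,1],[0,0,-0.035,-0.005,-0.001,0,1],[0,0,-0.048,-0.007,-0.002,0,1],[0,0,-0.055,-0.009,-0.002,0,1],[0,0,-0.061,-0.01,-0.002,0,1],[0,0,-0.068,-0.011,-0.002,0,1],[0,0,-0.068,-0.012,-0.002,0,1]],
])

```text
time_s: 17.35
ee_pos: [0.5721, 0.0479, 0.0673]
eef_rot: [-3.141, -0.005, 2.987]
force: [-25.7, 3.2, 15.1]
grip_width: 0.0002
```

Run:
```python
from mv import *
rows([larc(1.571)],4)
```

```text
t 17.35 p [0.5721 0.0479 0.0673] yaw 171.1 F [-25.7   3.2  15.1]
[[-0.0003,-0.0029,0.0013,-0.0029,-0.0001,0.0026,1]]
```

The force jumped to 26 N, so the arm is on its stop. Backing off and rising.

>>> servo_tool([
  [[0,0,0,0.01,0,0,1],[0,0,0,0.03,0,0,1],[0,0,0,0.06,0,0,1],[0,0,0,0.08,0,-0.05,1],[0,0,0,0.08,0,-0.13,1],[0,0,0,0.08,0,-0.21,1],[0,0,0,0.08,0,-0.28,1],[0,0,0,0.08,0,-0.28,1]],
])

```text
time_s: 18.02
ee_pos: [0.5358, 0.0541, 0.215]
eef_rot: [3.14, 0.007, 2.987]
force: [0.4, 0.2, 0.6]
grip_width: 0.0006
```

Run:
```python
from mv import *
rows([(.42,.32,.2,130)],3)
```

```text
t 18.02 p [0.5358 0.0541 0.215 ] yaw 171.2 F [0.4 0.2 0.6]
[[0.003,0.004,0.457,0.311,0.49,0.029,1]]
```

>>> servo_tool([
  [[0,0,0.2,0.311,0.49,0,1],[0,0,0.3,0.311,0.49,0,1],[0,0,0.45,0.311,0.49,0,1],[0,0,0.45,0.311,0.49,0,1],[0,0,0.45,0.311,0.49,0,1],[0,0,0.45,0.311,0.49,0,1],[0,0,0.45,0.311,0.49,0,1],[0,0,0.45,0.311,0.49,0,1],[0,0,0.45,0.311,0.49,0,1],[0,0,0.45,0.311,0.49,0,1]],
])

```text
time_s: 18.85
ee_pos: [0.4194, 0.3209, 0.2142]
eef_rot: [3.135, 0.005, 2.283]
force: [0.5, -0.3, 0.5]
grip_width: 0.0007
```

```bash
python3 look.py 15
python3 - <<'E'
from station import *
import cv2
t=camera("top")["color"][:,:,::-1];cv2.imwrite("pics/rawt15.png",t);t=t[120:300,205:425]; cv2.imwrite("pics/t15.png",cv2.resize(t,None,fx=3.5,fy=3.3333,interpolation=cv2.INTER_CUBIC))
E
```

```text
t 18.85 [0.4194 0.3209 0.2142] [ 0.5 -0.3  0.5]
```

View pics/t15.png

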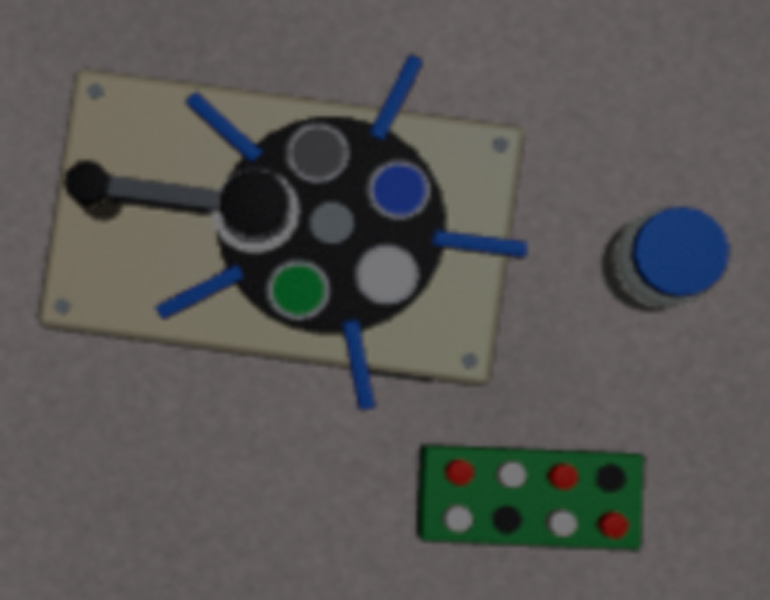

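View pics/s15.png

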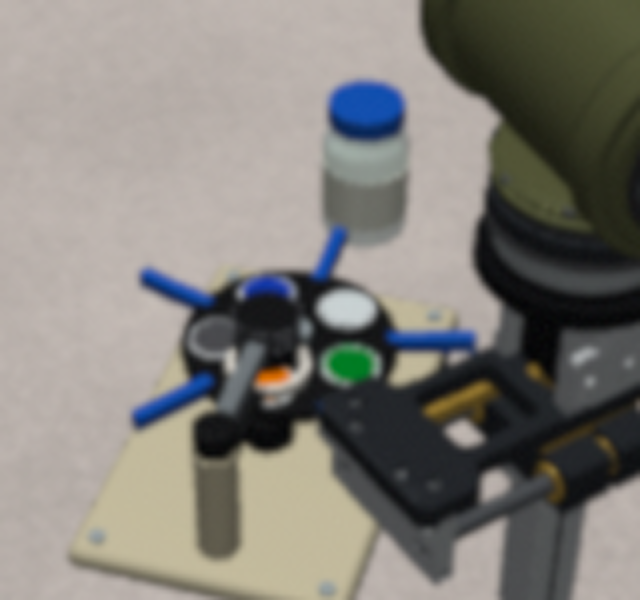

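View pics/rawt15.png

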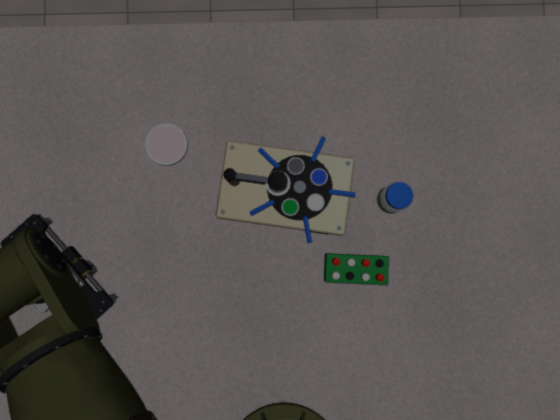

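Run:
```python
from wfit import *
hd=st2w(ST,[lam(1.5708,.095,.118)])
p=proj('top',hd)[0]; print('head top pred zoom',((p-[205,120]+.5)*[3.5,3.3333]-.5), 'seen 255,204')
for l in (1.52,1.5708): 
    p=proj('top',st2w(ST,[lam(l,.095,.118)]))[0]; print(l,((p-[205,120]+.5)*[3.5,3.3333]-.5))
p=proj('side',hd)[0]; print('side pred',(p-[190,130]+.5)*4-.5)
# segmentation head + wheel
im=cv2.imread("pics/rawt15.png"); big=cv2.resize(im[120:300,205:425],None,fx=8,fy=8,interpolation=cv2.INTER_CUBIC); H=cv2.cvtColor(big,cv2.COLOR_BGR2HSV)
pts={}
for k,lo,hi in ((1,(50,120,50),(80,255,255)),(3,(105,120,60),(130,255,255))):
    n,l,s,c=cv2.connectedComponentsWithStats(cv2.inRange(H,lo,hi)); pr=(proj('top',st2w(ST,[filt(0,k)]))[0]-[205,120]+.5)*8-.5
    j=min((j for j in range(1,n) if s[j,4]>2000),key=lambda j:np.hypot(*(c[j]-pr))); pts[k]=(c[j]+.5)/8-.5+[205,120]
print('wheel',wf('top',pts,6.28)[0]-2*np.pi)
a=cv2.imread("pics/top0.png");d=cv2.absdiff(a,im).max(2)
for n,(x,y,w,h) in dict(bottle=(375,175,45,45),dish=(140,118,55,55),rack=(318,246,80,45)).items(): print(n,d[y:y+h,x:x+w].max())
s0=cv2.imread("pics/side0.png");a=cv2.resize(s0[130:280,190:350],None,fx=4,fy=4,interpolation=cv2.INTER_CUBIC);b=cv2.imread("pics/s15.png")
cv2.imwrite("pics/cmp.png",np.hstack([a[330:500,150:420],b[330:500,150:420]]))
```

```text
head top pred zoom [254.43329363 202.14969823] seen 255,204
1.52 [253.02186301 210.26531731]
1.5708 [254.43329363 202.14969823]
side pred [267.24656713 311.15471694]
wheel -0.0016486037851057844
bottle 5
dish 3
rack 5
```

View pics/cmp.png

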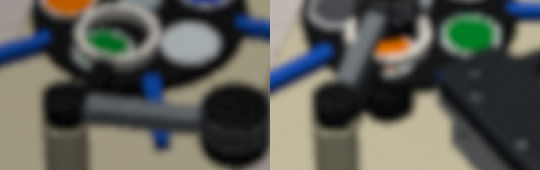

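Run:
```python
from wfit import *
for z in(.016,.04): print((proj('side',st2w(ST,[[0,.045,z]]))[0]-[190,130]+.5)*4-.5)
```

```text
[268.89222953 436.7293411 ]
[268.52181631 408.45464548]
```

```bash
python3 -c "
from station import *
print(hand_in(), get_obs()['time_s'])"
```

```text
the job is handed in; nothing more can be done
the job is handed in; nothing more can be done
```

The station is set for amber light. I pushed the wheel by one spoke about 85° anticlockwise until the amber filter sat under the ring. I then pushed the lamp arm round to its stop, backed off and handed in at about 19 s.

**Last checks from the cameras**
- **Wheel:** it read within 0.002 rad of the target before the lamp push and again after it, using a station direction known to about 0.003 rad.
- **Lamp:** the force rose to about 26 N at the stop, so that last push was firm. The lamp head is about 2 px (in the zoomed picture) from where it should stand at the stop, which is within my measuring error.
- **Bottle, dish and rack:** they look unchanged in the top picture.
- **Arm:** the gripper is about 0.3 m from the station and touching nothing.

**What disagreed:** the fingertip showed about 25 mm higher in the pictures than the reported TCP. Because of that, my first push slid lightly over the top of a spoke without turning the wheel. I lowered the finger by that amount, and the second push worked. I never found the cause of the offset.

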